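Lock the tall blender cup onto its motor base

TASK

Get the blender ready for breakfast: take the taller of the two blender cups by its grip bar, set it collar-down in the motor base with its two pins in the two notches of the socket, push it down against the spring and, still pushing, turn it clockwise (seen from above) until it stops, so that it stays down locked when you let go. Leave the short cup and everything else on the table where they are.

Things in the scene. Friction and masses are not known exactly. Their poses are not given: they have to be found in the camera images.
- tall_cup: The taller blender cup, standing collar-down, 146 mm tall, about 0.25 kg. Origin: centre of its underside; z up, x along pins and grip bar; a half turn about z fits the same. Black round collar 71 mm across, 34 mm high (lowest 10 mm tapered to 58), ribbed black ring 89 mm across at 34 to 44 mm, steel body tapering from 76 to 64 mm across, flat top at 112 mm, on it a black bar to 146 mm.
- tall_grip (a point): Middle of the tall cup's grip bar: black, 60 mm long (along x), 26 mm wide (y, the way to grip it), 34 mm high, on the cup's flat top. This point is on the cup's axis, 129 mm above its underside; same axes as the cup.
- tall_pins (a point): On the tall cup's axis, 6 mm above its underside, level with its two steel bayonet pins: round, 10 mm thick, sticking out level at +x and -x of the collar, tips 48 mm from the axis (right below the ends of the grip bar).
- short_cup: The shorter blender cup, standing collar-down, 106 mm tall, about 0.20 kg. Origin: centre of its underside; z up, x along pins and grip bar; a half turn about z fits the same. Black round collar 71 mm across, 34 mm high (lowest 10 mm tapered to 58), ribbed black ring 89 mm across at 34 to 44 mm, steel body tapering from 76 to 64 mm across, flat top at 72 mm, on it a black bar to 106 mm.
- motor_base: White motor base of the blender: round housing 95 mm high, 132 to 148 mm across, fixed to the table, small black switch panel on its -x side. Origin: centre of its underside, z up; its x axis runs through the two notches of the socket. It may stand in any of the three places where the cups also stand.
- socket (a point): Centre of the socket's mouth on top of the motor base, 95 mm above the table; axes as the base. Round opening 79 mm across in a 12 mm thick aluminium ledge, with two notches for the pins, 18 mm wide, at +x and -x. Under the ledge is a 17 mm high gap where pins can turn: clockwise from above (negative about z) by 0.96 rad to a hard stop; the other way is blocked.
- drive_plate (a joint): Spring plate in the socket, metres pushed down: 0 raised, 0.012 bottom stop. Push 4.6 N at 0, 9.4 N at 0.012. A cup let down rests on it with its underside 16 mm below the mouth, where the notches still stop it turning. From 0.007 on (underside 23 mm below) it can turn. Let go when turned, the cup is held up against the ledge at about 0.007.
- pepper_mill: Dark wooden pepper mill, 118 mm high, 54 mm across; origin at centre of its underside. Leave it.
- egg_cup: White egg cup with a brown egg, 88 mm high, 52 mm across; origin at centre of its underside. Leave it.
- jam_jar: Jam jar with steel cap, 90 mm high, 64 mm across; origin at centre of its underside. Leave it.
- mug: Blue mug, 85 mm high, 76 mm across plus a handle at its +y; origin at centre of its underside. Leave it.

How it is judged:
By the outcome, as a careful person would: the job done as asked, in the order asked, and still so for the second after the job is handed in, with the robot touching nothing.
It also fails if it takes over 58 s, if anything falls off the work surface, if the arm or the gripper's body presses on something with over 40 N, if the wrist force passes 120 N, or if a joint passes its speed limit or range.

ROBOT

A 7-joint arm with a two-finger parallel gripper is mounted at the origin on the work surface. World frame = base frame: x ahead of the robot, y to its left, z up, the work surface at z = 0. Lengths are in m, angles in rad, forces in N, time in s.
With the tool pointing down it reaches from about 0.4 to 0.925 m from the base axis. Payload 4.1 kg.
Tool frame: the origin (TCP) lies midway between the tips of the shut fingers; the grasp point (between the pads) lies 19 mm behind it; z points along the fingers, y is the line along which they close (so a half turn about z gives the same grasp; the last joint's range is limited). The gripper opens to 85 mm and grips with 20 to 120 N. Pads are 22 mm wide; open, the fingers measure 114 mm over their backs; the gripper's body (76 mm by 85 mm) begins 54 mm behind the grasp point. The pads swing forward as they close: fully open they stand 13 mm farther back than shut.
Start: joints at [1.2, 0.398, 0.045, 1.537, -0.019, 1.207, -0.051], TCP at [0.175, -0.626, 0.231] pointing down, gripper open.
Joint ranges: [-2.82, 2.82], [-0.49, 2.23], [-1.37, 1.46], [0, 2.46], [-1.36, 4.5], [0.23, 2], [-2.94, 2.94]. Speed limits (rad/s): [2.57, 2.57, 3.14, 3.14, 3.14, 3.14, 3.14].

INTERFACE

Orientations are given as a unit quaternion [x, y, z, w].
In Python, from cell import r, optics, ticket gives the robot as it stands (r), with the cameras (optics) and the job (ticket).
- The arm moves only by the shell command python3 shift.py, which reads ROWS from standard input. ROWS is a JSON list of rows, 1 to 5 of them, each written [opening, [dx, dy, dz], [rx, ry, rz]]: the finger opening in m, then dx, dy, dz in a scale on which 1.0 is 0.75 m, then a rotation vector rx, ry, rz in fractions of the full range, 1 being pi rad; each row shifts and turns the commanded pose from where the row before left it, along the tool's axes as they then stand; what a row does not reach is not made up. A row lasts 1/10 s, in which the tool goes at most 0.05 m and 0.15 rad, less where a joint would pass 70% of its speed; a pose out of reach is approached as far as the arm can. The fingers move at their own pace and stop on an object; the grip force is fixed at half the most. Time passes only in rows, so rows that do not move let the fingers close. It prints the time, the measured TCP pose, the force, the opening and the grip force at its end. No shift or turn number may pass 1 either way. Input that does not fit is refused with a message, and nothing moves.
- r.read_state(): the state, without advancing time (a new reading comes with each control period).
- optics.read_camera(name): name is "scene" or "top" or "wrist"; returns the picture (420x560x3 uint8, red, green, blue); there is no depth.
- optics.get_calibration(name): a dict with "camera_matrix" (3x3 intrinsics, pixels), "position" and "rotation" of the camera in the world; the wrist camera has in their place "T_tool_cam" (4x4, takes a point from camera to tool coordinates, whose origin is the TCP and whose axes are the flange's). Camera axes: x right, y down, z forward; pixel columns grow to the right and rows downward; lengths in m; the calibration is good to about 2 mm. A picture is of the moment at which its call begins: read the wrist's pose just before it. get_calibration takes no time and is no camera call.
- ticket.close_job(): hands the job in; it is judged then, once.
The state is a dict: "time_s": time; "q": joint angles; "qd": joint speeds; "joint_torque": joint torques, N m; "position": TCP position; "orientation": TCP orientation; "wrist_force": force on the tool from outside, world axes, zero at the start; "ft_torque": the same for the moment, N m; "width": finger opening in m; "grasp_force": force on a finger pad.
Only numpy, scipy, OpenCV 4.12 (cv2) and the standard library are available. Lean on these libraries where they do the work, as an engineer would, in place of code of your own. Each camera call takes 0.05 s, during which the arm holds its last target. There are 200 camera calls.

## Working session

There is one attempt and no reset: what is moved stays moved. The work goes in short steps, Python scripts to look and compute and a shell command to move; the robot and the scene stay as the last step left them, time stands still between calls to the robot, and variables do not carry over. Pictures are saved under pics/ and viewed, at most 10 in all, crops included, and the job is handed in when it is done.

```bash
ls; mkdir -p pics
cat > h.py <<'E'
import cv2,numpy as np
from cell import r, optics, ticket
from scipy.spatial.transform import Rotation as R
def cam(n):
    c=optics.get_calibration(n);K=np.array(c["camera_matrix"])
    if n=="wrist":
        s=r.read_state();T=np.eye(4);T[:3,:3]=R.from_quat(s["orientation"]).as_matrix();T[:3,3]=s["position"]
        T=T@np.array(c["T_tool_cam"]);return K,T[:3,3],T[:3,:3]
    return K,np.array(c["position"]),np.array(c["rotation"])
def shot(n,f):
    c=cam(n);im=optics.read_camera(n);cv2.imwrite("pics/"+f,im[:,:,::-1]);return c,im
def ray(c,uv):
    d=c[2]@np.linalg.inv(c[0])@[uv[0],uv[1],1];return c[1],d/np.linalg.norm(d)
def onz(c,uv,z):
    o,d=ray(c,uv);return o+d*(z-o[2])/d[2]
def tri(rays):
    A=0;b=0
    for o,d in rays:
        P=np.eye(3)-np.outer(d,d);A=A+P;b=b+P@o
    return np.linalg.solve(A,b)
def proj(c,p):
    q=c[0]@(c[2].T@(np.array(p)-c[1]));return q[:2]/q[2]
E
python3 - <<'E'
from h import *
import pickle
d={}
for n in("scene","top"):
    c,im=shot(n,n+".png");print(n,c[1],c[2].round(3).tolist(),c[0][0,0]);d[n]=(c,im)
pickle.dump(d,open("d.pkl","wb"))
s=r.read_state();print(s["position"],s["orientation"],s["time_s"])
E
```

```text
cell.py
pics
shift.py
scene [1.12950192 0.47862353 1.06714229] [0.405, 0.857, -0.284, -0.143] 539.432765855978
top [0.3841776  0.00994935 1.21737265] [0.715, -0.695, 0.06, -0.046] 490.26526966864895
[ 0.17439866 -0.62558514  0.23037035] [ 9.90773105e-01  1.35528199e-01 -1.67309022e-04 -8.56942533e-04] 0.1
```

View pics/scene.png

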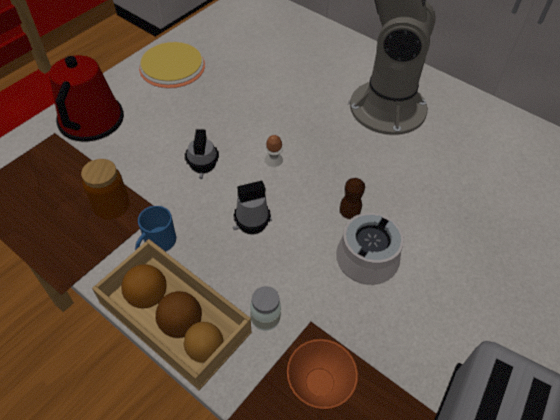

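View pics/top.png

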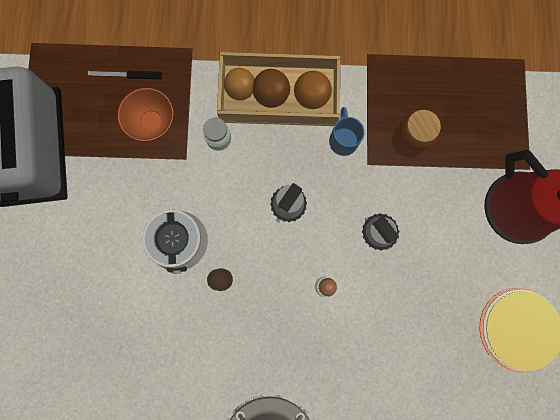

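```bash
sed -i 's/np.array(c\["rotation"\])/R.from_quat(c["rotation"]).as_matrix()/' h.py
python3 - <<'E'
from h import *
S,T=cam("scene"),cam("top")
print(T[2].round(2))
for n,a,b in(("bar",(251,188),(290,197)),("socket",(373,239),(172,238)),("short",(200,138),(384,229))):
    print(n,tri([ray(S,a),ray(T,b)]).round(3),onz(S,a,.1).round(3),onz(T,b,.1).round(3))
for a,z in(((281,210),.14),((298,185),.14),((170,212),.09),((172,265),.09),((220,279),.1),((327,287),.08)):print(a,onz(T,a,z).round(3))
s=r.read_state();print(R.from_quat(s["orientation"]).as_matrix().round(3));print(np.array(optics.get_calibration("wrist")["T_tool_cam"]).round(3),cam("wrist")[0])
im=[cv2.resize(x,None,fx=4,fy=4,interpolation=2) for x in(cv2.imread("pics/top.png")[160:290,130:320],)]
E
```

```text
[[ 0.03 -0.99  0.15]
 [-1.   -0.03 -0.02]
 [ 0.02 -0.15 -0.99]]
bar [ 0.566 -0.031  0.14 ] [ 0.542 -0.054  0.1  ] [ 0.572 -0.032  0.1  ]
socket [0.471 0.238 0.085] [0.48  0.242 0.1  ] [0.47  0.234 0.1  ]
short [ 0.504 -0.249  0.106] [ 0.501 -0.256  0.1  ] [ 0.504 -0.249  0.1  ]
(281, 210) [ 0.536 -0.011  0.14 ]
(298, 185) [ 0.593 -0.047  0.14 ]
(170, 212) [0.53  0.244 0.09 ]
(172, 265) [0.409 0.233 0.09 ]
(220, 279) [0.381 0.122 0.1  ]
(327, 287) [ 0.369 -0.122  0.08 ]
[[ 0.963  0.269 -0.001]
 [ 0.269 -0.963  0.002]
 [-0.    -0.002 -1.   ]]
[[-0.    -0.949 -0.317  0.08 ]
 [ 1.     0.    -0.001 -0.001]
 [ 0.001 -0.317  0.949 -0.142]
 [ 0.     0.     0.     1.   ]] [[300.01587696   0.         275.67670414]
 [  0.         300.01587696 209.17230026]
 [  0.           0.           1.        ]]
```

Careful with the scale: shifts go in shares of 0.75 m and turns go in shares of pi rad. That gives: -0.04 m is -0.0533, 0.03 m is 0.04.

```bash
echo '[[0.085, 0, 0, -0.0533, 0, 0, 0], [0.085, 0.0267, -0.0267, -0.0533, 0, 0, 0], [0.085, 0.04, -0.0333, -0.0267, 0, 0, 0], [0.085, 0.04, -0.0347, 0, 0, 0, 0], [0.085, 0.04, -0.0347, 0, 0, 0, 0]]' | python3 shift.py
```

```text
refused: ROWS must be rows with the three-number parts in brackets of their own. Nothing was moved.
```

The error is about the shape of the input: rows with the three-number parts in brackets of their own. Fixing that and sending the same move.

```bash
echo '[[0.085, [0, 0, -0.0533], [0, 0, 0]], [0.085, [0.0267, -0.0267, -0.0533], [0, 0, 0]], [0.085, [0.04, -0.0333, -0.0267], [0, 0, 0]], [0.085, [0.04, -0.0347, 0], [0, 0, 0]], [0.085, [0.04, -0.0347, 0], [0, 0, 0]]]' | python3 shift.py
echo '[[0.085, [0.04, -0.0347, 0], [0, 0, 0]], [0.085, [0.04, -0.0347, 0], [0, 0, 0]], [0.085, [0.04, -0.0347, 0], [0, 0, 0]], [0.085, [0.04, -0.0347, 0], [0, 0, 0]], [0.085, [0.04, -0.0347, 0], [0, 0, 0]]]' | python3 shift.py
python3 - <<'E'
from h import *
s=r.read_state();print(s["q"])
M=R.from_quat(s["orientation"]).as_matrix();print(M.round(3),M.T@(np.array([.566,-.031,.33])-s["position"]))
E
```

```text
time_s: 0.6
position: [0.2552, -0.5021, 0.3319]
orientation: [0.991, 0.135, 0.0, 0.001]
wrist_force: [0.5, -0.0, -0.1]
width: 0.0847
grasp_force: 0.0
time_s: 1.1
position: [0.3645, -0.336, 0.331]
orientation: [0.991, 0.135, -0.0, -0.0]
wrist_force: [0.5, 0.0, -0.6]
width: 0.085
grasp_force: 0.0
[ 0.81999196  0.06084654 -0.17020915  1.74180476  0.01076624  1.34023327
 -0.65139408]
[[ 0.963  0.268 -0.   ]
 [ 0.268 -0.963  0.   ]
 [-0.    -0.    -1.   ]] [ 0.27602845 -0.2397147   0.00095413]
```

Converted, 0.031 m is 0.0413, -0.027 m is -0.036.

```bash
echo '[[0.085, [0.0413, -0.036, 0], [0, 0, 0]], [0.085, [0.0413, -0.036, 0], [0, 0, 0]], [0.085, [0.0413, -0.036, 0], [0, 0, 0]], [0.085, [0.0413, -0.036, 0], [0, 0, 0]], [0.085, [0.0413, -0.036, 0], [0, 0, 0]]]' | python3 shift.py
echo '[[0.085, [0.0413, -0.036, 0], [0, 0, 0]], [0.085, [0.0413, -0.036, 0], [0, 0, 0]], [0.085, [0.0413, -0.036, 0], [0, 0, 0]], [0.085, [0.0373, -0.032, 0], [0, 0, 0]], [0.085, [0, 0, 0], [0, 0, -0.0462]]]' | python3 shift.py
echo '[[0.085, [0, 0, 0], [0, 0, -0.0462]], [0.085, [0, 0, 0], [0, 0, -0.0462]], [0.085, [0, 0, 0], [0, 0, -0.0462]], [0.085, [0, 0, 0], [0, 0, -0.0462]], [0.085, [0, 0, 0], [0, 0, -0.0462]]]' | python3 shift.py
echo '[[0.085, [0, 0, 0], [0, 0, -0.0462]], [0.085, [0, 0, 0], [0, 0, -0.0462]], [0.085, [0, 0, 0], [0, 0, -0.0462]], [0.085, [0, 0, 0], [0, 0, -0.0462]], [0.085, [0, 0, 0], [0, 0, -0.0462]]]' | python3 shift.py
echo '[[0.085, [0, 0, 0], [0, 0, -0.0462]], [0.085, [0, 0, 0], [0, 0, -0.0462]], [0.085, [0, 0, 0], [0, 0, -0.0462]], [0.085, [0, 0, 0], [0, 0, -0.0462]], [0.085, [0, 0, 0], [0, 0, -0.0462]]]' | python3 shift.py
echo '[[0.085, [0, 0, 0], [0, 0, 0]], [0.085, [0, 0, 0], [0, 0, 0]]]' | python3 shift.py
python3 - <<'E'
from h import *
import pickle
s=r.read_state();print(s["q"],s["qd"])
c,im=shot("wrist","w1.png");pickle.dump((c,im),open("w1.pkl","wb"))
print(c[2].round(3),c[1])
E
```

```text
time_s: 1.6
position: [0.4774, -0.1645, 0.331]
orientation: [0.991, 0.135, -0.0, 0.0]
wrist_force: [1.3, 0.2, 0.2]
width: 0.0849
grasp_force: 0.0
time_s: 2.1
position: [0.5669, -0.0255, 0.3306]
orientation: [0.977, 0.213, 0.0, -0.002]
wrist_force: [-0.4, 0.5, -0.4]
width: 0.0852
grasp_force: 0.0
time_s: 2.6
position: [0.5651, -0.0324, 0.3307]
orientation: [0.84, 0.543, -0.0, -0.0]
wrist_force: [-0.3, 0.0, 0.6]
width: 0.0853
grasp_force: 0.0
time_s: 3.1
position: [0.5651, -0.0325, 0.3308]
orientation: [0.593, 0.805, -0.0, -0.0]
wrist_force: [-0.0, -1.0, -0.1]
width: 0.0853
grasp_force: 0.0
time_s: 3.6
position: [0.5651, -0.0325, 0.3308]
orientation: [0.269, 0.963, -0.0, -0.0]
wrist_force: [-0.9, 0.3, -0.1]
width: 0.0849
grasp_force: 0.0
time_s: 3.8
position: [0.5652, -0.0325, 0.3309]
orientation: [0.273, 0.962, -0.0, -0.0]
wrist_force: [-0.3, -0.6, 0.2]
width: 0.0853
grasp_force: 0.0
[ 0.62079206  0.2539253  -0.78246633  1.5782037   0.18115004  1.38505491
  0.83857867] [-0.00469178 -0.00243951  0.00461358 -0.00222244 -0.00025381 -0.00057336
  0.00429715]
[[ 0.525  0.808  0.268]
 [ 0.851 -0.499 -0.165]
 [ 0.     0.315 -0.949]] [0.49434867 0.01090111 0.47344268]
```

View pics/w1.png

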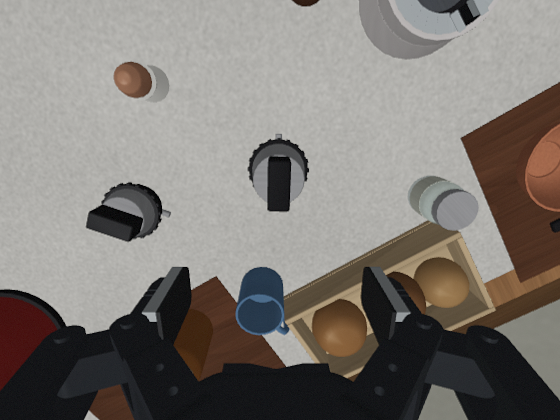

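Run:
```python
from h import *
im=cv2.imread("pics/w1.png")[125:220,235:325];t=cv2.imread("pics/top.png")[170:235,260:320]
t2=cv2.imread("pics/top.png")[200:275,135:212]
k=lambda x,w:cv2.resize(x,(w,int(w*x.shape[0]/x.shape[1])),interpolation=cv2.INTER_CUBIC)
a=[np.clip(k(x,260).astype(float)*1.8,0,255).astype(np.uint8) for x in(im,t,t2)]
o=np.zeros((max(x.shape[0] for x in a),780,3),np.uint8)
for i,x in enumerate(a):o[:x.shape[0],i*260:i*260+260]=x
cv2.imwrite("pics/c1.png",o)
```

```text
(no output)
```

View pics/c1.png

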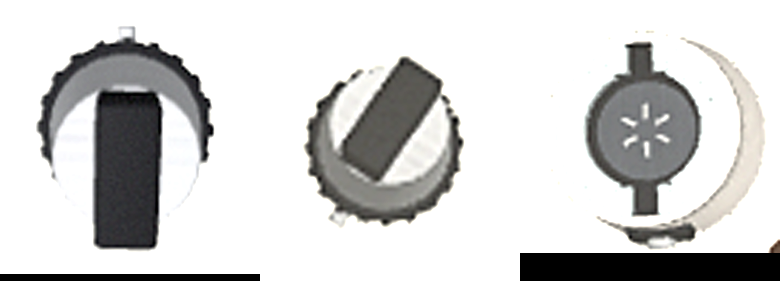

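Run:
```python
from h import *
import pickle
c,im=pickle.load(open("w1.pkl","rb"));T=cam("top");S=cam("scene")
W=lambda x,y:(235+x/2.889-.35,125+y/2.889-.35)
P=lambda x,y:(260+(x-260)/4.333-.4,170+y/4.333-.4)
wc=np.array([W(97,103),W(160,103),W(157,248),W(95,248)])
tc=np.array([P(404,57),P(442,84),P(376,182),P(342,152)])
wm=wc.mean(0);tm=tc.mean(0);print(wm,tm)
p=tri([ray(c,wm),ray(T,tm)]);print("tri",p)
for C,q in((c,wc),(T,tc)):
    w=np.array([onz(C,x,.146) for x in q]);print(w.round(4).tolist(),w.mean(0),np.linalg.norm(w-np.roll(w,-1,0),axis=1))
w=np.array([onz(c,x,.146) for x in wc]);d=w[:2].mean(0)-w[2:].mean(0);print("yaw w",np.degrees(np.arctan2(d[1],d[0])))
w=np.array([onz(T,x,.146) for x in tc]);d=w[2:].mean(0)-w[:2].mean(0);print("yaw t",np.degrees(np.arctan2(d[1],d[0])))
# pin tip check, far pin in wrist view
pin=onz(c,W(126,27),.006);print("pin",pin, onz(T,P(337,222),.006))
s=r.read_state();M=R.from_quat(s["orientation"]).as_matrix();print(s["position"],np.degrees(np.arctan2(M[1,0],M[0,0])))
# socket coarse, top view crop 3 scale 3.377
B=lambda x,y:(135+(x-520)/3.377-.4,200+y/3.377-.4)
for n,q in(("n1",(638,43)),("n2",(646,215)),("hole",(643,129)),("star",(645,131))):print(n,onz(T,B(*q),.095 if n!="star" else .079))
```

```text
[278.69638283 185.39766355] [289.83309485 197.0059543 ]
tri [ 0.56599525 -0.02957357  0.13817651]
[[0.5347, -0.0235, 0.146], [0.5472, -0.0032, 0.146], [0.5962, -0.0339, 0.146], [0.5832, -0.0549, 0.146]] [ 0.56531012 -0.02887626  0.146     ] [0.02378968 0.05777026 0.02471247 0.05778204]
[[0.5967, -0.0354, 0.146], [0.5832, -0.0552, 0.146], [0.5315, -0.0226, 0.146], [0.5464, -0.0049, 0.146]] [ 0.56444821 -0.02951765  0.146     ] [0.02398838 0.06115733 0.02317554 0.05884112]
yaw w 147.52966815983547
yaw t 148.22111552127495
pin [ 0.52618441 -0.00404851  0.006     ] [ 0.52691891 -0.00500345  0.006     ]
[ 0.56526548 -0.03250598  0.33102831] 148.34906350389628
n1 [0.52903464 0.2444399  0.095     ]
n2 [0.41300591 0.23216795 0.095     ]
hole [0.47059234 0.23758453 0.095     ]
star [0.47049213 0.23938512 0.079     ]
```

Converted, 0.045 m is 0.06, 0.04 m is 0.0533, 0.01 rad is 0.0032.

```bash
echo '[[0.085, [0.0027, 0.004, 0.0533], [0, 0, 0.0032]], [0.085, [0, 0, 0.06], [0, 0, 0]], [0.085, [0, 0, 0.06], [0, 0, 0]], [0.085, [0, 0, 0.0533], [0, 0, 0]], [0.085, [0, 0, 0.0347], [0, 0, 0]]]' | python3 shift.py
echo '[[0.085, [0, 0, 0.0267], [0, 0, 0]], [0.085, [0, 0, 0], [0, 0, 0]]]' | python3 shift.py
echo '[[0, [0, 0, 0], [0, 0, 0]], [0, [0, 0, 0], [0, 0, 0]], [0, [0, 0, 0], [0, 0, 0]], [0, [0, 0, 0], [0, 0, 0]], [0, [0, 0, 0], [0, 0, 0]]]' | python3 shift.py
echo '[[0, [0, 0, 0], [0, 0, 0]], [0, [0, 0, 0], [0, 0, 0]], [0, [0, 0, 0], [0, 0, 0]]]' | python3 shift.py
```

```text
time_s: 4.35
position: [0.5634, -0.0291, 0.1321]
orientation: [0.277, 0.961, -0.001, -0.002]
wrist_force: [0.4, 0.6, -0.2]
width: 0.0849
grasp_force: 0.0
time_s: 4.55
position: [0.5628, -0.0291, 0.1123]
orientation: [0.277, 0.961, -0.001, -0.003]
wrist_force: [-0.4, -0.4, -0.3]
width: 0.0852
grasp_force: 0.0
time_s: 5.05
position: [0.5662, -0.029, 0.1165]
orientation: [0.276, 0.961, -0.0, 0.001]
wrist_force: [0.2, -0.4, 3.6]
width: 0.025
grasp_force: 60.2
time_s: 5.35
position: [0.5662, -0.029, 0.1165]
orientation: [0.276, 0.961, -0.0, 0.001]
wrist_force: [-0.8, -0.6, 5.7]
width: 0.025
grasp_force: 60.3
```

Converted, -0.045 m is -0.06, -0.04 m is -0.0533.

```bash
echo '[[0, [0, 0, -0.0267], [0, 0, 0]], [0, [0, 0, -0.0533], [0, 0, 0]], [0, [0, 0, -0.06], [0, 0, 0]], [0, [0, 0, -0.0533], [0, 0, 0]], [0, [0, 0, -0.0267], [0, 0, 0]]]' | python3 shift.py
echo '[[0, [0.0347, 0.0307, 0], [0, 0, 0]], [0, [0.0347, 0.0307, 0], [0, 0, 0]], [0, [0.0347, 0.0307, 0], [0, 0, 0]], [0, [0, 0, 0], [0, 0, 0]], [0, [0, 0, 0], [0, 0, 0]]]' | python3 shift.py
python3 - <<'E'
from h import *
import pickle
c,im=shot("wrist","w2.png");pickle.dump((c,im),open("w2.pkl","wb"))
E
```

```text
time_s: 5.85
position: [0.5663, -0.0283, 0.2835]
orientation: [0.276, 0.961, 0.0, 0.002]
wrist_force: [0.5, 0.7, -3.5]
width: 0.0251
grasp_force: 59.6
time_s: 6.35
position: [0.535, 0.0718, 0.2797]
orientation: [0.275, 0.961, -0.001, -0.0]
wrist_force: [-0.6, -2.1, -3.4]
width: 0.0252
grasp_force: 59.6
```

View pics/w2.png

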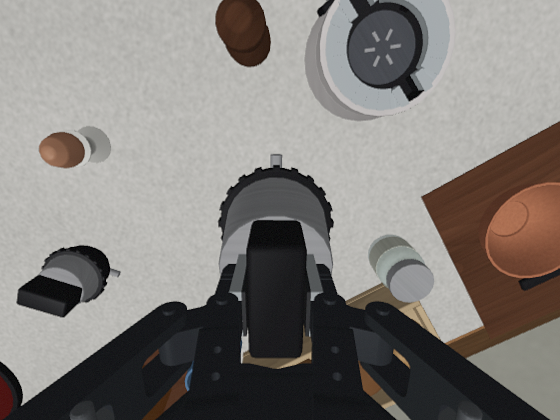

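Run:
```python
from h import *
import pickle
w=cv2.imread("pics/w2.png")[0:125,300:460];t=cv2.imread("pics/top.png")[200:275,135:212]
o=np.zeros((300,790,3),np.uint8)
a=cv2.resize(w,None,fx=3,fy=3,interpolation=2);b=cv2.resize(t,None,fx=4,fy=4,interpolation=2)
o[:300,:480]=a[:300];o[:300,482:482+308]=b[:300]
cv2.imwrite("pics/c2.png",o)
```

```text
(no output)
```

View pics/c2.png

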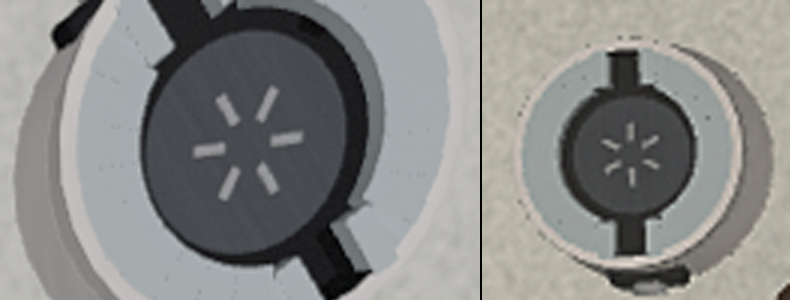

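Run:
```python
from h import *
import pickle
c,_=pickle.load(open("w2.pkl","rb"));T=cam("top")
W=lambda x,y:(300+x/3-.33,y/3-.33)
P=lambda x,y:(135+(x-482)/4-.4,200+y/4-.4)
ang=lambda a,b:np.degrees(np.arctan2(*(a-b)[1::-1]))
print("star",tri([ray(c,W(248,146)),ray(T,P(630,154))]))
print("hole",tri([ray(c,W(262,136)),ray(T,P(628,154))]))
for z in(.083,.095):
  print(z,"hole w,t",onz(c,W(262,136),z),onz(T,P(628,154),z))
  print("star",onz(c,W(248,146),z-.016),onz(T,P(630,154),z-.016))
print("dir w",ang(onz(c,W(158,68),.095),onz(c,W(277,265),.095)),"dir t",ang(onz(T,P(624,52),.095),onz(T,P(631,255),.095)))
print("spoke w",ang(onz(c,W(267,104),.079),onz(c,W(230,184),.079)),ang(onz(c,W(228,109),.079),onz(c,W(268,179),.079)),ang(onz(c,W(210,150),.079),onz(c,W(286,140),.079)),"t",ang(onz(T,P(631,131),.079),onz(T,P(631,176),.079)))
for n,x in(("L",(277,265)),("R",(362,207)),("UL",(158,68))):print(n,onz(c,W(*x),.095))
s=r.read_state();print(s["position"],R.from_quat(s["orientation"]).as_matrix().round(3))
# held cup far pin tip 
for z in(.16,.17,.18):print("pin",onz(c,(276,156),z))
```

```text
star [0.47125025 0.23954657 0.07868135]
hole [0.47005443 0.23640907 0.1007447 ]
0.083 hole w,t [0.47098037 0.2433058  0.083     ] [0.47082868 0.23980033 0.083     ]
star [0.47154785 0.2437845  0.067     ] [0.4720831  0.24187911 0.067     ]
0.095 hole w,t [0.4707441  0.23878958 0.095     ] [0.46991204 0.23736885 0.095     ]
star [0.47130304 0.23945557 0.079     ] [0.47116612 0.23945976 0.079     ]
dir w -174.2624376315782 dir t 5.35161064822014
spoke w 126.01612948560661 -175.0277645213183 -115.13587775759349 t 3.3766906324642174
L [0.50877979 0.22639722 0.095     ]
R [0.5073642  0.25788258 0.095     ]
UL [0.43577321 0.21906185 0.095     ]
[0.53542339 0.07033991 0.27957095] [[-0.847  0.531 -0.001]
 [ 0.531  0.847 -0.001]
 [ 0.    -0.002 -1.   ]]
pin [0.49678026 0.09546711 0.16      ]
pin [0.49554133 0.09623776 0.17      ]
pin [0.49430241 0.09700841 0.18      ]
```

Converted, 0.036 m is 0.048, 0.027 m is 0.036.

```bash
echo '[[0, [0.04, 0.0293, 0], [0, 0, 0]], [0, [0.048, 0.036, 0], [0, 0, 0]], [0, [0.048, 0.036, 0], [0, 0, 0]], [0, [0.04, 0.0307, 0], [0, 0, 0]], [0, [0.016, 0.0133, 0], [0, 0, 0]]]' | python3 shift.py
echo '[[0, [0, 0, 0], [0, 0, -0.0417]], [0, [0, 0, 0], [0, 0, -0.0417]], [0, [0, 0, 0], [0, 0, -0.0417]], [0, [0, 0, 0], [0, 0, -0.0417]], [0, [0, 0, 0], [0, 0, -0.0414]]]' | python3 shift.py
echo '[[0, [0, 0, 0], [0, 0, 0]], [0, [0, 0, 0], [0, 0, 0]]]' | python3 shift.py
python3 - <<'E'
from h import *
import pickle
s=r.read_state();M=R.from_quat(s["orientation"]).as_matrix();print(M.round(4),np.degrees(np.arctan2(M[1,0],M[0,0])),M.T@(np.array([.471,.239,.2])-s["position"]),s["q"],s["wrist_force"])
E
```

```text
time_s: 6.9
position: [0.4699, 0.2431, 0.2802]
orientation: [0.274, 0.962, 0.001, -0.001]
wrist_force: [0.3, 0.3, -2.6]
width: 0.0251
grasp_force: 59.7
time_s: 7.4
position: [0.4726, 0.238, 0.2796]
orientation: [-0.048, 0.999, -0.0, -0.0]
wrist_force: [-0.4, 1.1, -3.3]
width: 0.0252
grasp_force: 59.8
time_s: 7.6
position: [0.4723, 0.2387, 0.2798]
orientation: [-0.045, 0.999, -0.0, -0.0]
wrist_force: [0.1, 0.5, -3.4]
width: 0.025
grasp_force: 59.6
[[-9.96e-01 -8.92e-02 -7.00e-04]
 [-8.92e-02  9.96e-01 -5.00e-04]
 [ 8.00e-04 -4.00e-04 -1.00e+00]] -174.88122973077253 [0.00116867 0.00048127 0.07981728] [ 0.33085929  0.26235094 -1.04439812  1.73575709  0.23614434  1.28043951
  0.89286429] [ 0.08901607  0.47998464 -3.44916773]
```

Converted, 0.025 m is 0.0333, 0.02 m is 0.0267, -0.005 rad is -0.0016.

```bash
echo '[[0, [0.0013, 0.0007, 0.0267], [0, 0, -0.0016]], [0, [0, 0, 0.0333], [0, 0, 0]], [0, [0, 0, 0.02], [0, 0, 0]], [0, [0, 0, 0], [0, 0, 0]]]' | python3 shift.py
echo '[[0, [0, 0, 0.008], [0, 0, 0]], [0, [0, 0, 0.0053], [0, 0, 0]], [0, [0, 0, 0.004], [0, 0, 0]], [0, [0, 0, 0], [0, 0, 0]]]' | python3 shift.py
python3 -c "
from h import *
shot('scene','s2.png')
a=cv2.imread('pics/s2.png')[140:300,300:470];cv2.imwrite('pics/s2c.png',cv2.resize(a,None,fx=3.5,fy=3.5,interpolation=2))"
```

```text
time_s: 8.0
position: [0.4695, 0.2388, 0.218]
orientation: [-0.049, 0.999, -0.001, -0.002]
wrist_force: [-0.2, -0.0, -2.6]
width: 0.0253
grasp_force: 59.6
time_s: 8.4
position: [0.4707, 0.2403, 0.2073]
orientation: [-0.05, 0.999, -0.0, -0.0]
wrist_force: [-0.6, -0.0, -3.0]
width: 0.0252
grasp_force: 59.7
```

View pics/s2c.png

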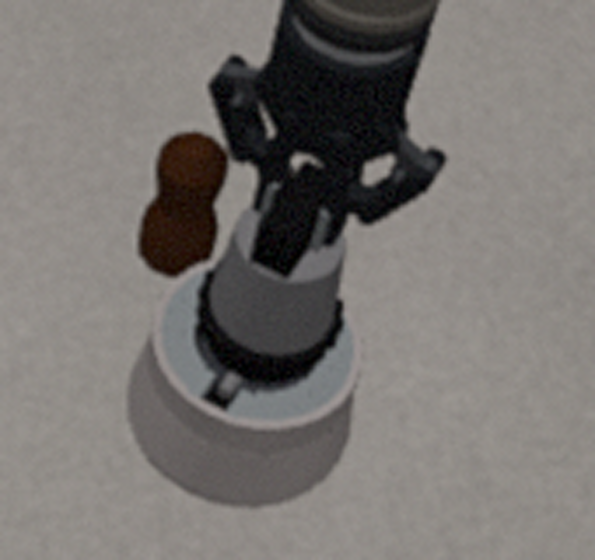

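Converted, 0.004 m is 0.0053, 0.003 m is 0.004.

```bash
echo '[[0, [0, 0, 0.0053], [0, 0, 0]], [0, [0, 0, 0.0053], [0, 0, 0]], [0, [0, 0, 0.004], [0, 0, 0]], [0, [0, 0, 0], [0, 0, 0]]]' | python3 shift.py
echo '[[0, [0, 0, 0.004], [0, 0, 0]], [0, [0, 0, 0.004], [0, 0, 0]], [0, [0, 0, 0], [0, 0, 0]]]' | python3 shift.py
```

```text
time_s: 8.85
position: [0.4705, 0.2402, 0.1959]
orientation: [-0.05, 0.999, -0.0, -0.0]
wrist_force: [0.4, -0.6, -3.1]
width: 0.0253
grasp_force: 59.7
time_s: 9.15
position: [0.4708, 0.2405, 0.1905]
orientation: [-0.05, 0.999, -0.0, 0.0]
wrist_force: [-0.7, -1.2, 3.0]
width: 0.0249
grasp_force: 60.5
```

Converted, 0.003 m is 0.004, 0.002 m is 0.0027.

```bash
echo '[[0, [0, 0, 0.004], [0, 0, 0]], [0, [0, 0, 0.0027], [0, 0, 0]], [0, [0, 0, 0], [0, 0, 0]]]' | python3 shift.py
```

```text
time_s: 9.45
position: [0.4709, 0.2405, 0.1854]
orientation: [-0.05, 0.999, 0.0, 0.0]
wrist_force: [-1.4, -1.4, 5.8]
width: 0.0249
grasp_force: 60.8
```

Converted, 0.1 rad is 0.0318.

```bash
echo '[[0, [0, 0, 0], [0, 0, 0.0255]], [0, [0, 0, 0], [0, 0, 0.0318]], [0, [0, 0, 0], [0, 0, 0.0318]], [0, [0, 0, 0], [0, 0, 0.0318]], [0, [0, 0, 0], [0, 0, 0]]]' | python3 shift.py
python3 -c "
from h import *
s=r.read_state();print(s['wrist_force'],s['ft_torque'],s['q'],R.from_quat(s['orientation']).as_euler('ZYX'))"
```

```text
time_s: 9.95
position: [0.4717, 0.2413, 0.1861]
orientation: [0.14, 0.99, 0.001, 0.001]
wrist_force: [1.0, 0.6, 5.9]
width: 0.0251
grasp_force: 60.8
[0.99867548 0.6300562  5.85457362] [ 0.06266525 -0.08196965 -0.09752889] [ 0.21015165  0.33178789 -0.92205881  1.86096433  0.29756984  1.09079535
  0.46562168] [2.86096656e+00 2.21808939e-03 3.13930857e+00]
```

Converted, 0.12 rad is 0.0382.

```bash
echo '[[0, [0, 0, 0], [0, 0, 0.0382]], [0, [0, 0, 0], [0, 0, 0.0382]], [0, [0, 0, 0], [0, 0, 0.0382]], [0, [0, 0, 0], [0, 0, 0.0382]], [0, [0, 0, 0], [0, 0, 0]]]' | python3 shift.py
echo '[[0, [0, 0, 0], [0, 0, 0.0127]], [0, [0, 0, 0], [0, 0, 0.0127]], [0, [0, 0, 0], [0, 0, 0.0095]], [0, [0, 0, 0], [0, 0, 0]]]' | python3 shift.py
python3 -c "
from h import *
s=r.read_state();print(s['wrist_force'],s['ft_torque'],s['q'],R.from_quat(s['orientation']).as_euler('ZYX'))"
```

```text
time_s: 10.45
position: [0.4716, 0.241, 0.1859]
orientation: [0.371, 0.929, 0.001, 0.001]
wrist_force: [0.5, -0.5, 4.7]
width: 0.0249
grasp_force: 60.8
time_s: 10.85
position: [0.4708, 0.2404, 0.1857]
orientation: [0.419, 0.908, -0.0, 0.001]
wrist_force: [-0.8, -0.4, 7.7]
width: 0.0258
grasp_force: 60.9
[-0.84454539 -0.42057875  7.71553359] [-0.337231    0.34773039  0.48631981] [ 0.12266999  0.30223906 -0.80669248  1.86368068  0.2476962   1.07832212
 -0.07470592] [2.27589782e+00 1.15832259e-03 3.14150344e+00]
```

Converted, 0.03 rad is 0.0095.

```bash
echo '[[0, [0, 0, 0], [0, 0, 0.0095]], [0, [0, 0, 0], [0, 0, 0]]]' | python3 shift.py
python3 -c "
from h import *
s=r.read_state();print(s['wrist_force'],s['ft_torque'],R.from_quat(s['orientation']).as_euler('ZYX'))"
```

```text
time_s: 11.05
position: [0.4706, 0.2407, 0.1857]
orientation: [0.431, 0.902, -0.0, 0.001]
wrist_force: [-1.3, -0.5, 6.5]
width: 0.0247
grasp_force: 62.0
[-1.27888277 -0.53918342  6.46362624] [-0.45102745  0.20736476  1.54472465] [2.25085601e+00 2.25696672e-03 3.14144283e+00]
```

Converted, -0.003 m is -0.004.

```bash
echo '[[0, [0, 0, -0.004], [0, 0, 0]], [0, [0, 0, 0], [0, 0, 0]], [0.06, [0, 0, 0], [0, 0, 0]], [0.06, [0, 0, 0], [0, 0, 0]], [0.06, [0, 0, 0], [0, 0, 0]]]' | python3 shift.py
echo '[[0.06, [0, 0, -0.0133], [0, 0, 0]], [0.06, [0, 0, -0.04], [0, 0, 0]], [0.06, [0, 0, -0.06], [0, 0, 0]], [0.06, [0, 0, -0.06], [0, 0, 0]], [0.06, [0, 0, -0.04], [0, 0, 0]]]' | python3 shift.py
echo '[[0.06, [0, 0, 0], [0, 0, 0]], [0.06, [0, 0, 0], [0, 0, 0]], [0.06, [0, 0, 0], [0, 0, 0]]]' | python3 shift.py
python3 -c "
from h import *
import pickle
c,im=shot('wrist','w3.png');pickle.dump((c,im),open('w3.pkl','wb'));shot('scene','s3.png')
a=cv2.imread('pics/w3.png')[:300];b=cv2.imread('pics/s3.png')[130:330,280:480]
o=np.zeros((300,800,3),np.uint8);o[:,:500]=cv2.resize(a,(500,268)).__class__ and cv2.resize(a[:,30:530],(500,300));o[:,500:]=cv2.resize(b,(300,300));cv2.imwrite('pics/c3.png',o)"
```

```text
time_s: 11.55
position: [0.4708, 0.2403, 0.1887]
orientation: [0.436, 0.9, 0.0, -0.0]
wrist_force: [-0.1, 0.2, 0.4]
width: 0.0603
grasp_force: 0.0
time_s: 12.05
position: [0.4711, 0.2413, 0.3528]
orientation: [0.435, 0.9, 0.002, 0.002]
wrist_force: [1.3, -0.3, 0.5]
width: 0.0601
grasp_force: 0.0
time_s: 12.35
position: [0.47, 0.2398, 0.3473]
orientation: [0.435, 0.9, -0.001, -0.001]
wrist_force: [-0.3, -0.2, 0.1]
width: 0.0602
grasp_force: 0.0
```

View pics/c3.png

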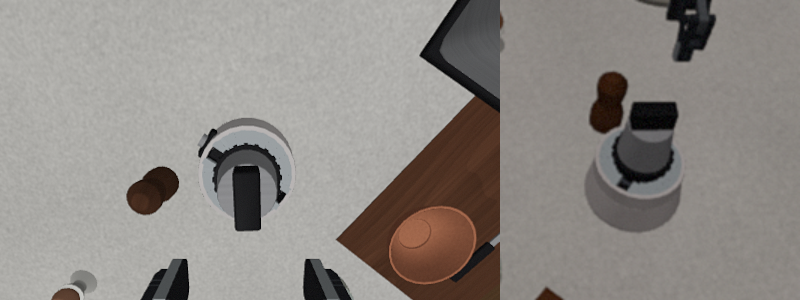

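```bash
python3 -c "
from h import *
import pickle
c,im=pickle.load(open('w3.pkl','rb'))
m=(im.max(2)<45).astype(np.uint8);m[:,:250]=0;m[:,310:]=0;m[:160]=0;m[240:]=0
m=cv2.morphologyEx(m,cv2.MORPH_OPEN,np.ones((13,13)))
k=max(cv2.findContours(m,0,1)[0],key=cv2.contourArea);b=cv2.boxPoints(cv2.minAreaRect(k));print(b)
w=np.array([onz(c,p,.218) for p in b]);e=np.roll(w,-1,0)-w;print(w.mean(0),np.linalg.norm(e,axis=1),np.arctan2(e[:,1],e[:,0]))
print([proj(c,(.471,.2395,z)).round(1).tolist() for z in(.218,.225)])"
```

```text
[[262.3785  166.11319]
 [288.759   165.28879]
 [290.74728 228.91415]
 [264.3668  229.73856]]
[0.46774455 0.24218205 0.218     ] [0.02403909 0.06244466 0.02576865 0.06251567] [ 0.70139058 -0.85635657 -2.43749973  2.25755584]
[[277.5, 202.8], [277.6, 205.0]]
```

```bash
python3 -c "
from h import *
print(ticket.close_job())"
```

```text
the job is handed in; nothing more can be done
None
```

The tall cup is in the motor base, pushed down and turned clockwise to the hard stop; after release the camera showed its bar still at the stop angle, and I handed the job in at about 12.5 s with the gripper clear and nothing else touched.

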